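# Seat the phone stand and the lamp on the charging rail

## Task

Put the charging rail on the hall shelf back together: seat the phone stand and the lamp on it in one neat row with the key tray, each on the bay whose alignment pegs match the holes in its foot, fully home so that the foot lies flat on its bay. Do not tip either of them over, and leave the other things on the shelf where they lie.

Things in the scene. Friction and masses are not known exactly. Their poses are not given: they have to be found in the camera images.
- phone_stand: Upright phone stand, 0.28 kg. White foot 100 (x) x 92 (y) x 16 mm with two vertical through holes: front 13 mm wide at x -35, rear 19 mm wide at x +35 (y 0). On its middle a clear acrylic panel 8 mm thick (x), 64 wide (y), top 137 mm above the underside; ledge with lip in front, 22 mm out, 40 to 57 mm up. Origin: centre of the underside; z up, -x the front.
- lamp: Cordless lamp, 0.36 kg, same both ways round. White foot 100 (x) x 92 (y) x 16 mm with two vertical through holes 17 mm wide at y -32 and +32 (x 0). On its middle a white square column 40 x 40 mm with metal bands, top 120 mm above the underside. Origin: centre of the underside; z up, y along the line of holes.
- bay_phone: Fixed ash wood bay plate 100 (x) x 94 (y) x 10 mm on the rail. Origin: centre of its underside; z up, -x its front. Two upright dark metal pegs, 20 mm tall above the plate, tips tapered: thin 10 mm at x -35, thick 16 mm at x +35. For the phone stand: seated, its origin is 10 mm above this origin, its x along this x.
- bay_lamp: Fixed ash wood bay plate 100 (x) x 94 (y) x 10 mm on the rail. Origin: centre of its underside; z up, -x its front. Two equal upright dark metal pegs 14 mm thick, 20 mm tall above the plate, tips tapered, at y -32 and +32. For the lamp: seated, its origin is 10 mm above this origin, its x along this x, either way round.
- bay_keys: Fixed ash wood bay plate 100 (x) x 94 (y) x 10 mm on the rail. Origin: centre of its underside; z up, -x its front. A white open key tray, 100 x 92 mm, 44 mm high over the bay's underside, is already seated on it; all fixed.
- rail: Black charging rail fixed on the shelf, 120 (x) x 304 (y) x 8 mm, carrying the three bays side by side along y, 98 mm apart, in an order that varies. Origin: centre of its underside.
- umbrella: Bystander: folded compact black umbrella lying along its x, 235 mm long, 43 mm thick. Origin: under its middle.
- shoe_horn: Bystander: grey plastic shoe horn lying along its x, 200 mm long, 45 mm wide, 10 mm high. Origin: under its middle.
- bottle_opener: Bystander: flat steel bottle opener magnet lying along its x, 107 x 42 x 6 mm. Origin: under its middle.
- car_key_a: Bystander: car key with a black head, 77 x 30 x 12 mm, lying along its x. Origin: under its middle.
- car_key_b: Bystander: a second car key like the first.

How it is judged:
By the outcome, as a careful person would: the job done as asked, in the order asked, and still so for the second after the job is handed in, with the robot touching nothing.
It also fails if it takes over 64 s, if anything falls off the work surface, if the arm or the gripper's body presses on something with over 40 N, if the wrist force passes 120 N, or if a joint passes its speed limit or range.

## Robot

A 6-joint arm with a two-finger parallel gripper is mounted at the origin on the work surface. World frame = base frame: x ahead of the robot, y to its left, z up, the work surface at z = 0. Lengths are in mm, angles in rad, forces in N, time in s.
With the tool pointing down it reaches from about 275 to 750 mm from the base axis. Payload 10.2 kg.
Tool frame: the origin (TCP) lies between the finger pads; the fingertips stand 8 mm ahead of it and the grasp point (between the pads) lies 11 mm behind it; z points along the fingers, y is the line along which they close (so a half turn about z gives the same grasp; the last joint's range is limited). The gripper opens to 85 mm and grips with 20 to 120 N. Pads are 22 mm wide; open, the fingers measure 114 mm over their backs; the gripper's body (76 mm by 85 mm) begins 54 mm behind the grasp point. The pads swing forward as they close: fully open they stand 13 mm farther back than shut.
Start: joints at [1.108, 0.313, 1.498, -0, 1.331, -0.223], TCP at [124.705, 509.98, 239.294] pointing down, gripper open.
Joint ranges: [-2.94, 2.94], [-0.97, 2.17], [0.19, 2.56], [-1.23, 4.37], [0.02, 3.11], [-2.88, 2.88]. Speed limits (rad/s): [2.39, 2.39, 3.01, 3.14, 3.14, 3.14].

## Interface

Orientations are given as a unit quaternion [w, x, y, z].
In Python, from rig import * gives the robot as it stands.
- The arm moves only by the shell command python3 -m handwheel 'ROWS' [FORCE]. ROWS is JSON, a list that holds one entry, the list of rows, each a list of 7 numbers: the shift along the world's x, y, z in mm, then the turn, a rotation vector about the world's x, y, z in degrees, then the opening, from -1 (shut) to 1 (fully open). A call has 1 to 8 rows; each row shifts and turns the commanded pose from where the row before left it; what a row does not reach is not made up. A row lasts 1/8 s, in which the tool goes at most 62.5 mm and 10.7 degrees, less where a joint would pass 70% of its speed; a pose out of reach is approached as far as the arm can. A call is refused whole if a number of a shift passes 62.5 or a number of a turn 10.7, either way. A call with a gripper value outside its range is refused whole. The fingers move at their own pace and stop on an object; FORCE is the grip in N (left out, the last holds). Time passes only in rows, so rows that do not move let the fingers close. It gives the time, the measured TCP pose, the force, the opening and the grip force at its end, in the units of the state.
- sense(): the state, without advancing time (a new reading comes with each control period).
- capture(name): name is "side" or "top"; returns a dict with "image" (384x512x3 uint8, red, green, blue), "fx", "fy", "cx", "cy" (pixels), "rvec" (rotation vector, rad) and "tvec" (3), from world to camera coordinates, as OpenCV has them. Camera axes: x right, y down, z forward; pixel columns grow to the right and rows downward; lengths in mm; the calibration is good to about 2 mm. A picture is of the moment at which its call begins. There is no depth.
- finish_job(): hands the job in; it is judged then, once.
The state is a dict: "time_s": time; "joints": joint angles; "dq": joint speeds; "tau": joint torques, N m; "eef_pos": TCP position; "ee_rot": TCP orientation; "force": force on the tool from outside, world axes, zero at the start; "wrist_torque": the same for the moment, N m; "grip_width": opening from 0.0 (shut) to 1.0 (fully open); "grip_force": force on a finger pad.
Only numpy, scipy, OpenCV 4.12 (cv2) and the standard library are available. Lean on these libraries where they do the work, as an engineer would, in place of code of your own. Each camera call takes 0.05 s, during which the arm holds its last target. There are 200 camera calls.

## Working session

There is one attempt and no reset: what is moved stays moved. The work goes in short steps, Python scripts to look and compute and a shell command to move; the robot and the scene stay as the last step left them, time stands still between calls to the robot, and variables do not carry over. Pictures are saved under pics/ and viewed, at most 10 in all, crops included, and the job is handed in when it is done.

```bash
mkdir -p pics; python3 - <<'E'
from rig import *
import cv2,numpy as np,pickle
s=sense();print(s["eef_pos"],s["ee_rot"],s["grip_width"],s["time_s"])
for n in("side","top"):
    c=capture(n);pickle.dump(c,open(f"pics/{n}0.pkl","wb"))
    cv2.imwrite(f"pics/{n}0.png",cv2.resize(np.array(c["image"])[:,:,::-1],(800,600),interpolation=cv2.INTER_CUBIC))
    R=cv2.Rodrigues(np.array(c["rvec"],float))[0];print(n,c["fx"],c["fy"],c["cx"],c["cy"],-R.T@np.array(c["tvec"]),R.round(3).tolist())
E
```

```text
[124.58332166 509.74095992 238.70811653] [-2.39322893e-04  1.19619278e-01  9.92819606e-01 -6.33617275e-04] 1.0033882595365626 0.0
side 384.56820655128905 384.56820655128905 255.5169099154894 183.54885130374484 [210.32307661 594.45298794 680.56747347] [[-0.858, -0.514, -0.017], [-0.343, 0.596, -0.726], [0.384, -0.617, -0.687]]
top 353.58567260157025 353.58567260157025 259.91576063216445 194.1792352462556 [453.95135336  38.90140398 946.69598273] [[-0.013, -0.999, 0.04], [-0.996, 0.009, -0.094], [0.093, -0.041, -0.995]]
```

View pics/side0.png

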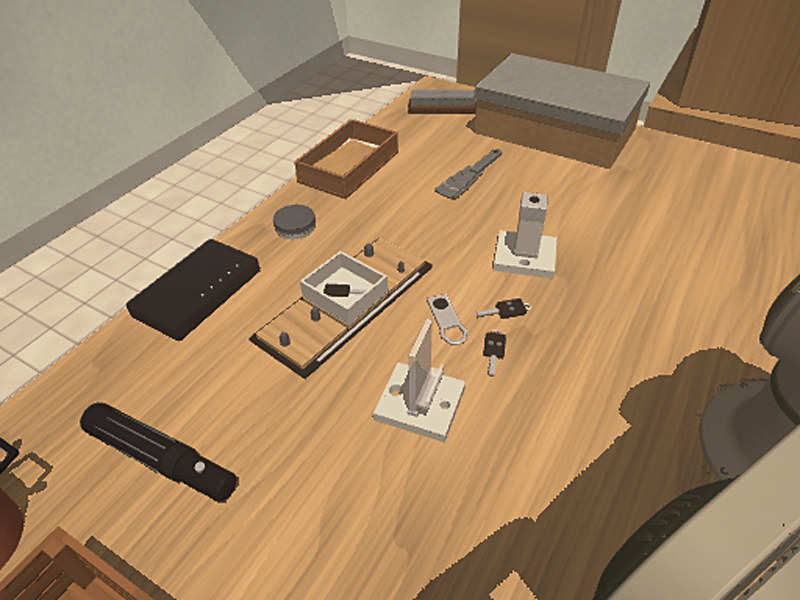

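View pics/top0.png

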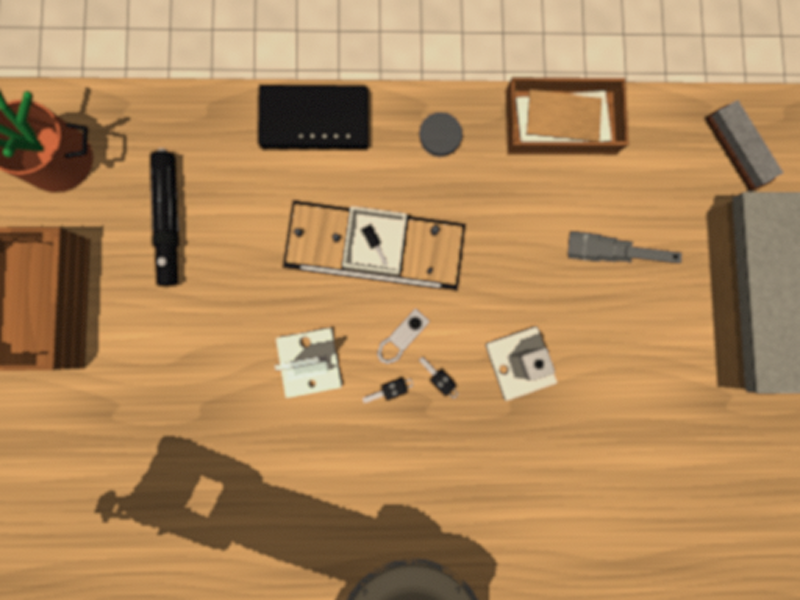

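The top view (enlarged 1.5625×) shows the rail at (285–466, 201–290). The lamp bay is on its left, with pegs at (299,232) and (337,238). The phone bay is on its right, with the thick peg at (434,230) and the thin one at (430,270). The phone stand is at (310,362) with its large hole to the rear (305,342), and the lamp is at (521,363) with one hole at (503,370). The side view agrees. Next I'll take crops for accurate picks.

```bash
python3 - <<'E'
import cv2,numpy as np,pickle
def crop(n,x0,y0,w,h,k):
    im=pickle.load(open(f"pics/{n}0.pkl","rb"))["image"][:,:,::-1]
    c=cv2.resize(im[y0:y0+h,x0:x0+w],None,fx=k,fy=k,interpolation=cv2.INTER_NEAREST).copy()
    for v in range(0,w):
        if (x0+v)%10==0: cv2.line(c,(v*k,0),(v*k,6),(0,0,255),1);cv2.putText(c,str(x0+v),(v*k,17),0,.35,(0,0,255),1)
    for v in range(0,h):
        if (y0+v)%10==0: cv2.line(c,(0,v*k),(6,v*k),(0,0,255),1);cv2.putText(c,str(y0+v),(7,v*k+4),0,.35,(0,0,255),1)
    return c
a=crop("top",178,124,125,65,6)
b=np.hstack([crop("top",172,205,52,54,5),crop("top",308,205,52,54,5)])
C=np.zeros((a.shape[0]+0,800,3),np.uint8);C[:,:750]=a
cv2.imwrite("pics/ct1.png",C)
s=np.hstack([crop("top",172,205,53,54,7),crop("top",308,205,53,54,7)]);cv2.imwrite("pics/ct2.png",s)
cv2.imwrite("pics/cs1.png",crop("side",156,148,125,98,6))
p=crop("side",235,198,67,86,6);l=crop("side",312,118,48,62,6)
D=np.zeros((max(p.shape[0],l.shape[0]),p.shape[1]+l.shape[1],3),np.uint8);D[:p.shape[0],:p.shape[1]]=p;D[:l.shape[0],p.shape[1]:]=l
cv2.imwrite("pics/cs2.png",D)
E
```

```text
(no output)
```

View pics/ct1.png

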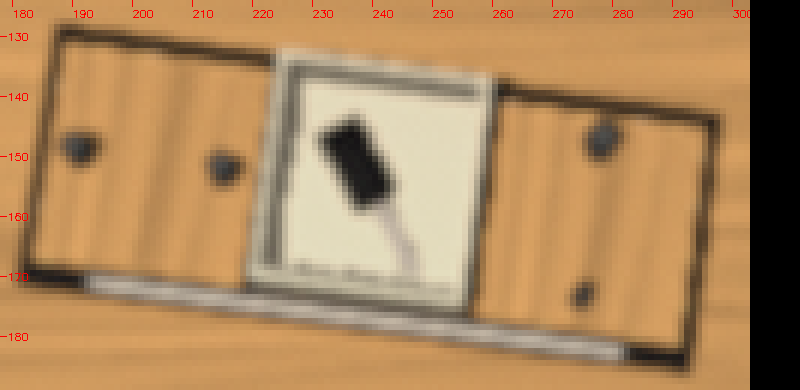

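View pics/ct2.png

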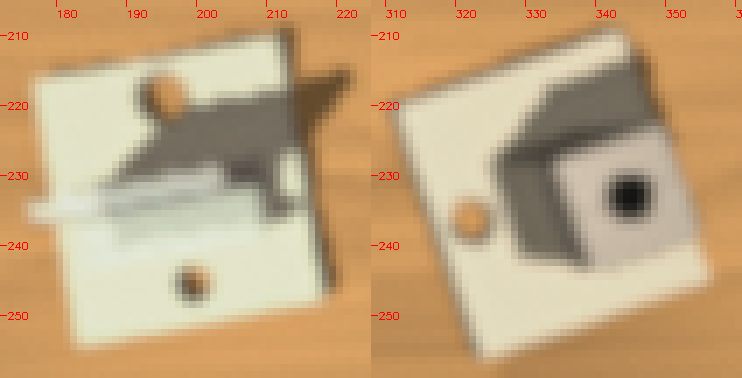

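View pics/cs1.png

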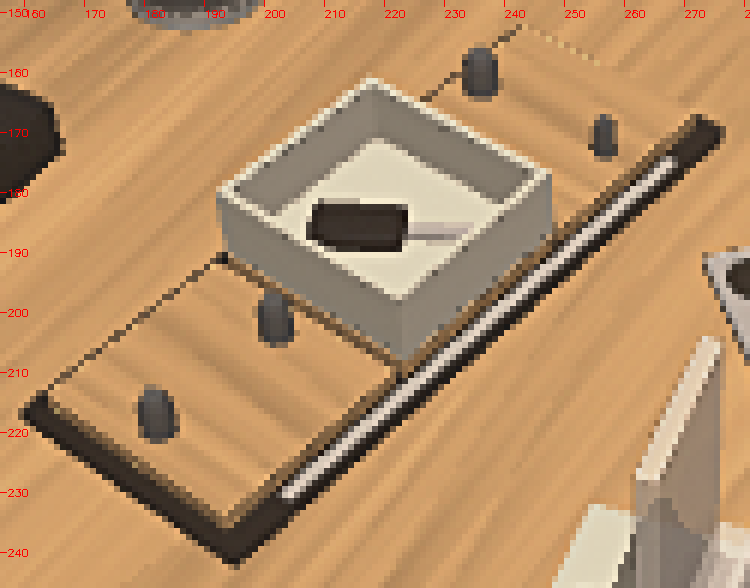

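View pics/cs2.png

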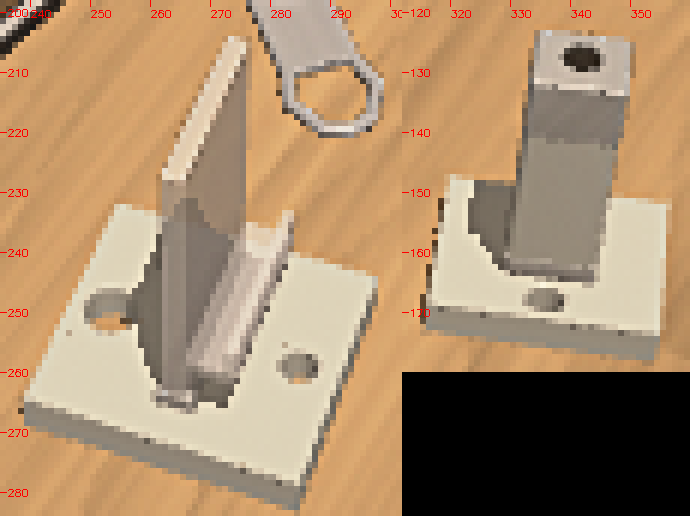

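The crops give foot, hole, panel, column, tray, peg and rail corners in both cameras. I'll fit everything jointly.

```bash
cat > fit.py <<'E'
import cv2,numpy as np,pickle
from scipy.optimize import least_squares
K={};E={}
for n in("top","side"):
    c=pickle.load(open(f"pics/{n}0.pkl","rb"));K[n]=np.array([[c["fx"],0,c["cx"]],[0,c["fy"],c["cy"]],[0,0,1]]);E[n]=np.r_[np.ravel(c["rvec"]),np.ravel(c["tvec"])].astype(float)
def proj(n,P,d=np.zeros(6)):
    return cv2.projectPoints(np.asarray(P,float),E[n][:3]+d[:3],E[n][3:]+d[3:],K[n],None)[0][:,0]
def world(p,L):
    c,s=np.cos(p[2]),np.sin(p[2]);L=np.asarray(L,float)
    return np.c_[p[0]+c*L[:,0]-s*L[:,1],p[1]+s*L[:,0]+c*L[:,1],L[:,2]]
E
cat > pose.py <<'E'
from fit import *
T,S="top","side"
# obj, cam, local point, pixel(edge coords)
rail=[(T,(60,152,8),(187.7,128)),(T,(-60,152,8),(181.3,172)),(T,(60,-152,8),(298,143.3)),(T,(-60,-152,8),(292.3,186)),
(S,(-60,152,0),(195.2,242)),(S,(60,152,0),(160.2,217.2)),(S,(-60,-152,0),(276.3,170.5))]
bay=[(T,(50,46,52),(224.2,131.7)),(T,(50,-46,52),(260.8,136.5)),(T,(-50,46,52),(219,172.7)),(T,(-50,-46,52),(256,177.3)),
(T,(0,130,28),(191.5,148.8)),(T,(0,66,28),(215.3,152.2)),(T,(35,-98,28),(278.3,147)),(T,(-35,-98,28),(275,173.3)),
(S,(50,46,52),(192.3,180)),(S,(50,-46,52),(217.7,161.3)),(S,(-50,-46,52),(247.8,177.5)),(S,(-50,46,52),(222.7,198)),
(S,(0,130,28),(182.3,216.8)),(S,(0,66,28),(202,201)),(S,(35,-98,28),(236,160.2)),(S,(-35,-98,28),(256.5,170.8))]
ph=[(T,(50,46,16),(176.7,216.1)),(T,(50,-46,16),(211.1,209.7)),(T,(-50,-46,16),(218,247.6)),(T,(-50,46,16),(182.9,254.4)),
(T,(35,0,16),(195.6,219)),(T,(-35,0,16),(199.7,245.7)),
(S,(50,46,16),(239,265)),(S,(-50,46,16),(285.3,278.5)),(S,(-50,-46,16),(297.8,244.2)),(S,(50,-46,16),(254.5,232.2)),(S,(50,46,0),(239,268.7)),(S,(-50,46,0),(284.7,283)),
(S,(35,0,16),(253,249.7)),(S,(-35,0,16),(284.7,259)),(S,(4,32,137),(262,228)),(S,(-4,32,137),(266.2,228.5)),(S,(-4,-32,137),(276,205.3)),(S,(4,-32,137),(273.7,204))]
la=[(T,(50,46,16),(312.2,219.9)),(T,(50,-46,16),(343.9,209)),(T,(-50,-46,16),(356.1,245.3)),(T,(-50,46,16),(324.4,256)),(T,(0,32,16),(322.6,236.4)),
(T,(20,20,120),(334.4,226.7)),(T,(20,-20,120),(349.6,222.7)),(T,(-20,-20,120),(354.7,238.7)),(T,(-20,20,120),(339.6,243.3)),
(S,(50,46,16),(316.3,168.8)),(S,(-50,46,16),(354.3,173.3)),(S,(-50,-46,16),(356.3,152.2)),(S,(50,-46,16),(320,147.3)),(S,(50,46,0),(316.3,172.7)),(S,(-50,46,0),(354,177.7)),(S,(0,32,16),(335.7,167.8)),
(S,(20,-20,120),(334,123)),(S,(-20,-20,120),(350.2,125)),(S,(-20,20,120),(349.2,133.7)),(S,(20,20,120),(333,132.3))]
def res(v,w=True):
    R=v[:3];bx=v[3];d={T:v[10:16],S:v[16:22]};out=[]
    for p,ob,ox in((R,rail,0),(R,bay,bx),(v[4:7],ph,0),(v[7:10],la,0)):
        for n in(T,S):
            q=[o for o in ob if o[0]==n]
            P=world(p,[np.add(o[1],(ox,0,0)) for o in q])
            out.append(((proj(n,P,d[n])-(np.array([o[2] for o in q])-.5))/.5))
    if not w: return out
    return np.r_[np.concatenate(out).ravel(),v[10:13]/.002,v[13:16]/1.5,v[16:19]/.002,v[19:22]/1.5]
v0=np.r_[530,50,-.12,0,360,170,.14,360,-120,.36,np.zeros(12)]
r=least_squares(res,v0,loss="soft_l1");v=r.x
np.save("v.npy",v);np.set_printoptions(precision=2,suppress=True)
print("rail",v[:3],"bx",v[3],"ph",v[4:7],"la",v[7:10]);print(v[10:]);
for o in res(v,False):print((o*.5).round(1).tolist())
def b(y):return world(v[:3],[(v[3],y,8)])[0]
print("bay lamp",b(98),"bay phone",b(-98),"yaws deg",np.degrees(v[[2,6,9]]))
E
python3 pose.py
```

```text
rail [647.3   54.02  -0.14] bx -0.29166399803772697 ph [446.45 166.93   0.18] la [ 441.29 -192.92 -163.06]
[-0.    0.    0.    0.16  2.1   2.52 -0.    0.    0.   -1.38  1.    2.81]
[[-0.4, -0.2], [-0.5, -0.7], [0.4, -0.6], [1.0, -0.0]]
[[0.3, 1.2], [-0.3, 1.1], [0.4, 1.1]]
[[0.6, 0.6], [-0.8, 0.5], [0.5, -2.5], [-0.9, -2.4], [-0.4, 0.1], [-0.1, -0.1], [0.0, 0.4], [0.2, -0.1]]
[[-0.2, 0.1], [0.2, -0.5], [0.2, -0.6], [-0.2, 0.1], [0.1, -0.1], [0.1, -0.2], [0.2, -0.2], [0.2, -0.2]]
[[-0.2, 0.6], [0.2, 0.3], [0.2, 0.1], [0.3, 0.2], [-0.6, -0.0], [0.0, -0.3]]
[[-0.2, -0.3], [-0.2, 0.4], [-0.0, -0.0], [0.0, -0.1], [0.2, 0.4], [0.1, 0.3], [0.5, -0.0], [0.1, -0.2], [-0.4, -0.4], [-0.5, 0.2], [0.6, -0.4], [-1.0, -0.1]]
[[-0.7, 0.0], [-0.0, 0.1], [0.3, -0.3], [-0.5, 0.1], [0.0, -0.1], [-0.3, 0.8], [0.3, -0.5], [0.8, -0.4], [0.1, 0.4]]
[[-0.4, -0.2], [0.4, 0.6], [0.1, -0.1], [-0.1, 0.1], [-0.9, 0.4], [-0.3, 0.8], [-0.1, -0.0], [0.5, -0.2], [0.2, -0.4], [0.3, 0.1], [0.0, -0.5]]
bay lamp [660.46 151.14   8.  ] bay phone [633.56 -43.01   8.  ] yaws deg [   -7.89    10.42 -9342.41]
```

```bash
python3 -m handwheel '[[[40,-43,0,0,0,-8.2,1],[40,-43,0,0,0,-8.2,1],[40,-43,0,0,0,-8.2,1],[40,-43,0,0,0,-8.2,1],[40,-43,0,0,0,-8.2,1],[40,-43,0,0,0,-8.2,1],[40,-43,0,0,0,-8.2,1],[40,-42,0,0,0,-8.2,1]]]' 40; cat > st.py <<'E'
from rig import *
import numpy as np
from scipy.spatial.transform import Rotation as R
s=sense();q=np.array(s["ee_rot"]);M=R.from_quat(q[[1,2,3,0]]).as_matrix()
a=np.degrees(np.arctan2(M[1,1],M[0,1]))
print("t",s["time_s"],"pos",np.round(s["eef_pos"],1),"closeyaw",round(a,2),"ztool",M[:,2].round(3),"F",np.round(s["force"],1),"T",np.round(s["wrist_torque"],2),"grip",round(s["grip_width"],3),round(s["grip_force"],1))
E
python3 st.py
```

```text
time_s: 1.1
eef_pos: [445.7, 165.3, 239.2]
ee_rot: [-0.0, 0.64, 0.768, -0.0]
force: [0.0, 0.4, 0.9]
grip_width: 1.0
grip_force: 0.0
t 1.1 pos [445.7 165.3 239.2] closeyaw 10.37 ztool [-0.  0. -1.] F [0.  0.4 0.9] T [0.   0.   0.02] grip 1.0 0.0
```

```bash
python3 -m handwheel '[[[1,1.5,-40,0,0,0,1],[0,0,-40,0,0,0,1],[0,0,-40,0,0,0,1],[0,0,-25,0,0,0,1],[0,0,0,0,0,0,-1],[0,0,0,0,0,0,-1],[0,0,0,0,0,0,-1],[0,0,0,0,0,0,-1]]]' 40; python3 -m handwheel '[[[0,0,0,0,0,0,-1],[0,0,0,0,0,0,-1],[0,0,0,0,0,0,-1],[0,0,0,0,0,0,-1]]]';python3 st.py
```

```text
time_s: 2.1
eef_pos: [446.0, 168.5, 95.0]
ee_rot: [0.0, 0.638, 0.77, 0.0]
force: [0.2, -0.1, 0.9]
grip_width: 0.142
grip_force: 0.0
time_s: 2.6
eef_pos: [446.0, 168.5, 94.9]
ee_rot: [0.0, 0.638, 0.77, 0.0]
force: [-2.1, -0.0, 5.8]
grip_width: 0.086
grip_force: 40.7
t 2.6 pos [446.  168.5  94.9] closeyaw 10.67 ztool [ 0.001  0.    -1.   ] F [-2.1 -0.   5.8] T [-0.02  0.26  0.04] grip 0.086 40.7
```

```bash
python3 -m handwheel '[[[0,0,15,0,0,0,-1],[0,0,30,0,0,0,-1],[0,0,30,0,0,0,-1],[0,0,0,0,0,0,-1]]]'; python3 -m handwheel '[[[15,-18,0,0,0,-2.3,-1],[25,-28,0,0,0,-2.3,-1],[27,-30,0,0,0,-2.3,-1],[27,-30,0,0,0,-2.3,-1],[27,-30,0,0,0,-2.3,-1],[27,-30,0,0,0,-2.3,-1],[25,-28,0,0,0,-2.3,-1],[15,-16,0,0,0,-2.4,-1]]]' ; python3 -m handwheel '[[[0,0,-10,0,0,0,-1],[0,0,0,0,0,0,-1]]]' >/dev/null;python3 st.py
cat > snap.py <<'E'
import sys,cv2,numpy as np,pickle
from rig import *
from fit import *
k=sys.argv[1];v=np.load("v.npy");D={"top":v[10:16],"side":v[16:22]}
for n in("top","side"): pickle.dump(capture(n),open(f"pics/{n}{k}.pkl","wb"))
def crop(n,x0,y0,w,h,k_):
    im=pickle.load(open(f"pics/{n}{k}.pkl","rb"))["image"][:,:,::-1]
    c=cv2.resize(im[y0:y0+h,x0:x0+w],None,fx=k_,fy=k_,interpolation=cv2.INTER_NEAREST).copy()
    for u in range(w):
        if (x0+u)%10==0: cv2.line(c,(u*k_,0),(u*k_,6),(0,0,255),1);cv2.putText(c,str(x0+u),(u*k_,17),0,.35,(0,0,255),1)
    for u in range(h):
        if (y0+u)%10==0: cv2.line(c,(0,u*k_),(6,u*k_),(0,0,255),1);cv2.putText(c,str(y0+u),(7,u*k_+4),0,.35,(0,0,255),1)
    return c
def stack(fn,*cs):
    H=max(c.shape[0] for c in cs);W=sum(c.shape[1] for c in cs);o=np.zeros((H,W,3),np.uint8);x=0
    for c in cs: o[:c.shape[0],x:x+c.shape[1]]=c;x+=c.shape[1]
    cv2.imwrite(fn,o)
E
cat > s1.py <<'E'
from snap import *
stack(f"pics/h{k}.png",crop("top",245,115,65,85,6),crop("side",205,110,68,85,6))
E
python3 s1.py 1
```

```text
time_s: 3.1
eef_pos: [446.5, 168.6, 171.3]
ee_rot: [0.001, 0.638, 0.77, 0.002]
force: [0.5, 0.1, -3.3]
grip_width: 0.09
grip_force: 39.3
time_s: 4.1
eef_pos: [633.9, -42.9, 167.3]
ee_rot: [-0.001, 0.755, 0.656, -0.001]
force: [0.7, 0.1, -2.8]
grip_width: 0.089
grip_force: 39.3
t 4.35 pos [632.4 -40.7 157.1] closeyaw -7.79 ztool [-0.004  0.001 -1.   ] F [-0.7 -0.3 -2.7] T [-0.02 -0.03 -0.02] grip 0.088 39.4
```

View pics/h1.png

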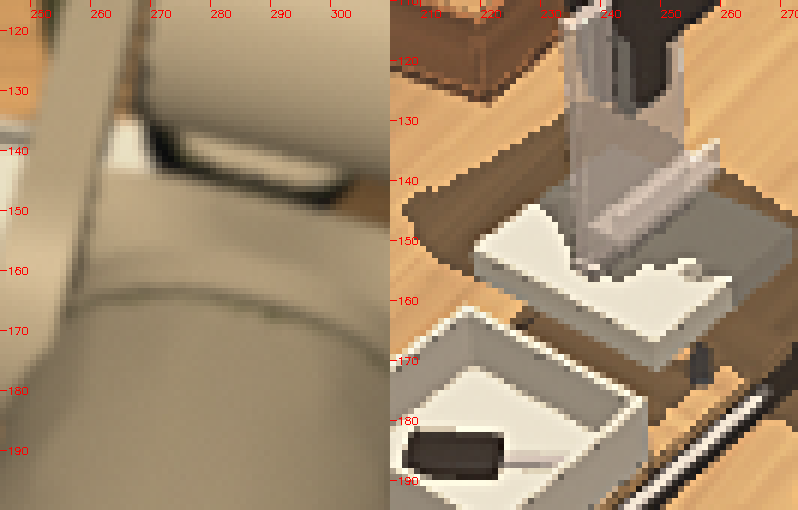

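```bash
cat > h.py <<'E'
from fit import *
v=np.load("v.npy");d=v[16:22]
z=62.2
L=[(50,46,16),(-50,46,16),(-50,-46,16),(50,46,0),(-50,46,0)]
p=np.array([(219,150.8),(249.5,167),(272.3,148.4),(219.2,156.3),(249.7,171.7)])-.5
def f(q): return (proj("side",world(q,np.add(L,(0,0,z))),d)-p).ravel()
q=least_squares(f,[633,-43,-.137],loss="soft_l1",f_scale=.4)
print(q.x,np.degrees(q.x[2]),q.fun.reshape(-1,2).round(2).tolist())
q=least_squares(lambda a:f([a[0],a[1],-.136]),[633,-43],loss="soft_l1",f_scale=.4);print(q.x,q.fun.reshape(-1,2).round(2).tolist())
print(world(v[:3],[(v[3],-98,8)]))
E
python3 h.py
```

```text
[ 6.34237338e+02 -4.48140281e+01 -1.36240672e-01] -7.806015502620286 [[-0.15, 0.35], [-0.07, -0.06], [0.14, -0.28], [0.18, -0.23], [-0.08, 0.22]]
[634.24419713 -44.81143799] [[-0.15, 0.35], [-0.07, -0.06], [0.13, -0.28], [0.18, -0.23], [-0.07, 0.22]]
[[633.5559016  -43.00957503   8.        ]]
```

The top view is blocked by the arm. In the side view the foot hangs level above the phone bay, its near corner at (249.5,167), with the thin peg visible at (257,171). The camera fit and dead reckoning agree to about 2 mm, so I'll go between them and descend by feel.

```bash
python3 -m handwheel '[[[0.4,0.4,-10,0,0,0,-1],[0,0,-8,0,0,0,-1],[0,0,0,0,0,0,-1]]]'>/dev/null; python3 st.py;  python3 -m handwheel '[[[0,0,-3,0,0,0,-1],[0,0,-2,0,0,0,-1],[0,0,-2,0,0,0,-1],[0,0,0,0,0,0,-1]]]'>/dev/null;python3 st.py
```

```text
t 4.825 pos [633.6 -40.9 140.3] closeyaw -7.83 ztool [-0.002  0.    -1.   ] F [-0.4 -0.1 -2.8] T [-0.03  0.    0.03] grip 0.087 39.4
t 5.325 pos [634.  -41.1 134.2] closeyaw -7.84 ztool [-0.  0. -1.] F [-0.3 -0.4 -3.7] T [0.02 0.04 0.07] grip 0.09 39.4
```

```bash
python3 -m handwheel '[[[-0.3,0.4,-2,0,0,0,-1],[0,0,-2,0,0,0,-1],[0,0,0,0,0,0,-1]]]'>/dev/null; python3 st.py;  python3 -m handwheel '[[[0,0,-2,0,0,0,-1],[0,0,-1,0,0,0,-1],[0,0,0,0,0,0,-1]]]'>/dev/null;python3 st.py
```

```text
t 5.7 pos [633.7 -40.7 130.1] closeyaw -7.84 ztool [-0.  0. -1.] F [-0.8 -0.  -3.3] T [-0.03 -0.05  0.  ] grip 0.085 39.4
t 6.075 pos [633.8 -40.7 127.2] closeyaw -7.84 ztool [-0.  0. -1.] F [-0.   0.5 -3.4] T [ 0.01 -0.    0.05] grip 0.089 39.4
```

No contact force 6 mm below the peg tips, so the pegs are in the holes. Continuing down.

```bash
python3 -m handwheel '[[[0,0,-2,0,0,0,-1],[0,0,-2,0,0,0,-1],[0,0,-2,0,0,0,-1],[0,0,0,0,0,0,-1]]]'>/dev/null; python3 st.py;  python3 -m handwheel '[[[0,0,-2,0,0,0,-1],[0,0,-2,0,0,0,-1],[0,0,-2,0,0,0,-1],[0,0,0,0,0,0,-1]]]'>/dev/null;python3 st.py;python3 -m handwheel '[[[0,0,-1,0,0,0,-1],[0,0,-1,0,0,0,-1],[0,0,0,0,0,0,-1]]]'>/dev/null;python3 st.py
```

```text
t 6.575 pos [633.7 -40.7 121.1] closeyaw -7.84 ztool [-0.  0. -1.] F [ 0.1  0.2 -3.3] T [-0.03 -0.01  0.01] grip 0.084 39.4
t 7.075 pos [633.7 -40.7 115. ] closeyaw -7.84 ztool [-0.  0. -1.] F [-0.3 -0.2 -2.9] T [-0.06  0.01  0.04] grip 0.087 39.4
t 7.45 pos [633.8 -40.7 113.2] closeyaw -7.84 ztool [-0.  0. -1.] F [-0.3 -0.8 -3.2] T [ 0.01 -0.   -0.  ] grip 0.085 39.4
```

```bash
python3 -m handwheel '[[[0,0,-1,0,0,0,-1],[0,0,0,0,0,0,-1]]]'>/dev/null; python3 st.py;  python3 -m handwheel '[[[0,0,-1,0,0,0,-1],[0,0,0,0,0,0,-1]]]'>/dev/null;python3 st.py
```

```text
t 7.7 pos [633.9 -40.6 113. ] closeyaw -7.83 ztool [ 0.001 -0.    -1.   ] F [-2.7  2.3  3.5] T [ 0.12  0.45 -0.06] grip 0.086 40.4
t 7.95 pos [634.  -40.6 113. ] closeyaw -7.82 ztool [ 0.001 -0.    -1.   ] F [-5.8  3.  10.8] T [ 0.21  1.01 -0.03] grip 0.09 41.4
```

Contact came at the predicted seat height (113.0), so the stand is home. Releasing and moving to the lamp.

```bash
python3 -m handwheel '[[[0,0,2,0,0,0,0],[0,0,0,0,0,0,1],[0,0,0,0,0,0,1],[0,0,0,0,0,0,1],[0,0,30,0,0,0,1],[0,0,40,0,0,0,1],[0,0,40,0,0,0,1],[0,0,0,0,0,0,1]]]'; python3 -m handwheel '[[[-24,-19,0,0,0,3.2,1],[-24,-19,0,0,0,3.2,1],[-24,-19,0,0,0,3.2,1],[-24,-19,0,0,0,3.2,1],[-24,-19,0,0,0,3.2,1],[-24,-19,0,0,0,3.2,1],[-24,-19,0,0,0,3.2,1],[-24,-19,0,0,0,3.1,1]]]'>/dev/null;python3 -m handwheel '[[[0,0,0,0,0,0,1],[0,0,0,0,0,0,1]]]' >/dev/null;python3 st.py
cat > s2.py <<'E'
from snap import *
stack(f"pics/h{k}.png",crop("top",175,115,135,95,5))
E
python3 s2.py 2
```

```text
time_s: 8.95
eef_pos: [634.9, -41.0, 226.6]
ee_rot: [0.003, 0.754, 0.657, 0.002]
force: [0.5, 0.0, -0.1]
grip_width: 1.002
grip_force: 0.0
t 10.2 pos [ 442.  -192.4  222.8] closeyaw 17.62 ztool [-0.     0.001 -1.   ] F [-0.7 -0.6 -0.2] T [ 0.01  0.02 -0.01] grip 1.002 0.0
```

View pics/h2.png

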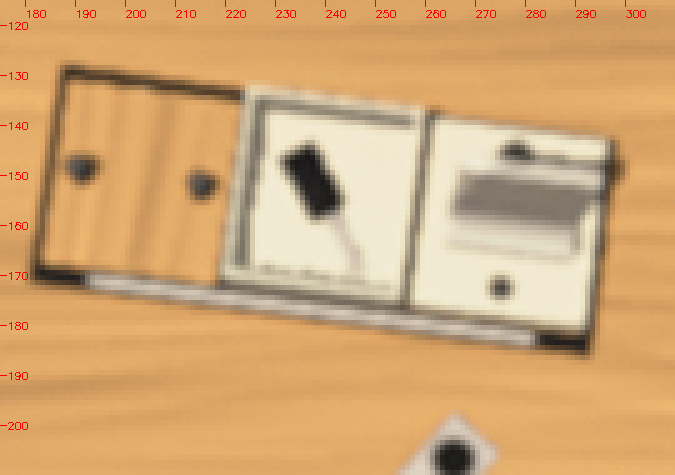

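The phone stand sits flat and in line with the tray, with its pegs showing in both holes at about (277,146) and (275,173). Now the lamp grasp.

```bash
python3 -m handwheel '[[[-0.6,-0.5,-40,0,0,0,1],[0,0,-40,0,0,0,1],[0,0,-40,0,0,0,1],[0,0,-23,0,0,0,1],[0,0,0,0,0,0,1],[0,0,0,0,0,0,-1],[0,0,0,0,0,0,-1],[0,0,0,0,0,0,-1]]]' 40 >/dev/null; python3 -m handwheel '[[[0,0,0,0,0,0,-1],[0,0,0,0,0,0,-1],[0,0,0,0,0,0,-1]]]'>/dev/null;python3 st.py
python3 -m handwheel '[[[0,0,15,0,0,0,-1],[0,0,30,0,0,0,-1],[0,0,32,0,0,0,-1],[0,0,0,0,0,0,-1],[0,0,0,0,0,0,-1]]]' >/dev/null;python3 st.py
```

```text
t 11.675 pos [ 441.5 -193.4   81.2] closeyaw 17.66 ztool [ 0.001 -0.001 -1.   ] F [-1.2  1.8  6.4] T [0.25 0.11 0.05] grip 0.461 43.0
t 12.3 pos [ 440.6 -192.8  156.2] closeyaw 17.66 ztool [-0.002  0.001 -1.   ] F [-0.6  0.3 -5.1] T [ 0.02  0.02 -0.02] grip 0.465 42.1
```

```bash
python3 -m handwheel '[[[0,25,0,0,0,-3.2,-1],[0,45,0,0,0,-3.2,-1],[0,52,0,0,0,-3.2,-1],[0,52,0,0,0,-3.2,-1],[0,52,0,0,0,-3.2,-1],[0,52,0,0,0,-3.2,-1],[0,42,0,0,0,-3.2,-1],[0,24,0,0,0,-3.2,-1]]]' >/dev/null;  python3 -m handwheel '[[[15,0,0,0,0,0,-1],[30,0,0,0,0,0,-1],[33,0,0,0,0,0,-1],[35,0,0,0,0,0,-1],[35,0,0,0,0,0,-1],[33,0,0,0,0,0,-1],[25,0,0,0,0,0,-1],[13,0,0,0,0,0,-1]]]' >/dev/null; python3 -m handwheel '[[[0,0,-10,0,0,0,-1],[0,0,0,0,0,0,-1],[0,0,0,0,0,0,-1],[0,0,0,0,0,0,-1]]]'>/dev/null;python3 st.py
cat > s3.py <<'E'
from snap import *
stack(f"pics/h{k}.png",crop("side",140,110,100,98,6))
E
python3 s3.py 3
```

```text
t 14.8 pos [660.1 150.9 147.7] closeyaw -7.93 ztool [ 0.  0. -1.] F [ 0.3  0.3 -5.1] T [-0.01  0.01  0.05] grip 0.462 42.1
```

View pics/h3.png

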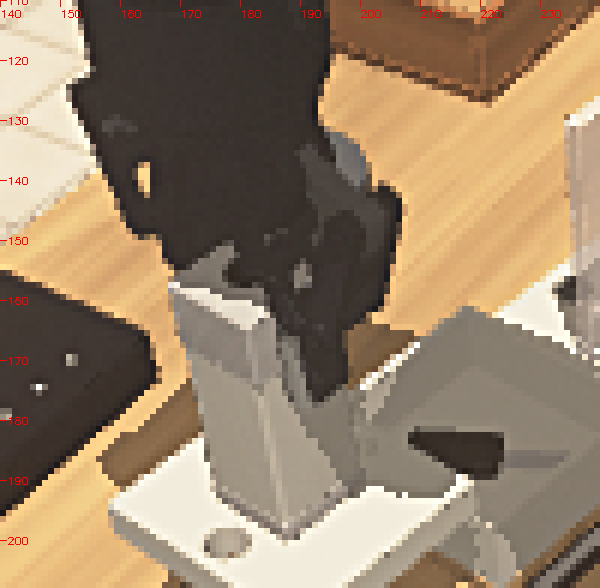

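The side view shows the lamp level over the lamp bay: the foot's left corner at (158.3,191.7), its hole at (178,200.5) and its right corner at (218.7,190.3). I'll check the offset against dead reckoning.

```bash
python3 - <<'E'
from fit import *
v=np.load("v.npy");d=v[16:22];z=66.5
L=[(50,46,16),(0,32,16),(-50,-46,16),(20,20,120),(-20,20,120)]
p=np.array([(158.3,191.7),(178,200.5),(218.7,190.3),(168.7,157.8),(183.7,164.3)])-.5
f=lambda a:(proj("side",world([*a,np.radians(-7.93)],np.add(L,(0,0,z))),d)-p).ravel()
q=least_squares(f,[660,151],loss="soft_l1",f_scale=.4);print(q.x,q.fun.reshape(-1,2).round(2).tolist(),world(v[:3],[(v[3],98,8)]))
E
python3 -m handwheel '[[[0.3,-0.2,-10,0,0,0,-1],[0,0,-9,0,0,0,-1],[0,0,-6,0,0,0,-1],[0,0,0,0,0,0,-1],[0,0,0,0,0,0,-1]]]'>/dev/null;python3 st.py
```

```text
[660.74423519 151.56837366] [[0.15, 2.09], [0.45, -0.4], [0.76, -0.1], [-0.56, -0.81], [-2.09, 0.46]] [[660.4577114  151.13545486   8.        ]]
t 15.525 pos [660.7 150.6 122.6] closeyaw -7.94 ztool [ 0.001  0.    -1.   ] F [-0.  -0.1 -3.9] T [0.   0.   0.02] grip 0.458 42.3
```

Camera and dead reckoning agree to within 0.5 mm. Descending by feel; seat expected at TCP z ≈ 99.

```bash
python3 -m handwheel '[[[0,0,-2,0,0,0,-1],[0,0,-2,0,0,0,-1],[0,0,0,0,0,0,-1]]]'>/dev/null;python3 st.py;python3 -m handwheel '[[[0,0,-2,0,0,0,-1],[0,0,-2,0,0,0,-1],[0,0,0,0,0,0,-1]]]'>/dev/null;python3 st.py
```

```text
t 15.9 pos [660.4 150.6 118.1] closeyaw -7.94 ztool [-0. -0. -1.] F [ 0.1  0.4 -3.3] T [-0.06 -0.03  0.07] grip 0.462 42.3
t 16.275 pos [660.4 150.6 114. ] closeyaw -7.94 ztool [-0. -0. -1.] F [-0.   0.7 -3.7] T [-0.03 -0.01  0.03] grip 0.462 42.3
```

```bash
python3 -m handwheel '[[[0,0,-2,0,0,0,-1],[0,0,-2,0,0,0,-1],[0,0,-2,0,0,0,-1],[0,0,0,0,0,0,-1]]]'>/dev/null;python3 st.py;python3 -m handwheel '[[[0,0,-2,0,0,0,-1],[0,0,-2,0,0,0,-1],[0,0,-2,0,0,0,-1],[0,0,0,0,0,0,-1]]]'>/dev/null;python3 st.py;python3 -m handwheel '[[[0,0,-2,0,0,0,-1],[0,0,-1.5,0,0,0,-1],[0,0,0,0,0,0,-1]]]'>/dev/null;python3 st.py
```

```text
t 16.775 pos [660.4 150.6 108. ] closeyaw -7.94 ztool [-0.  0. -1.] F [ 0.   0.1 -4.3] T [-0.01  0.01  0.  ] grip 0.466 42.3
t 17.275 pos [660.4 150.6 102. ] closeyaw -7.94 ztool [-0. -0. -1.] F [-0.4 -0.9 -4.3] T [-0.05 -0.03  0.01] grip 0.467 42.3
t 17.65 pos [660.5 150.7  99.3] closeyaw -7.93 ztool [ 0.  0. -1.] F [-2.2  1.7  0.3] T [-0.01  0.39 -0.04] grip 0.464 42.7
```

```bash
python3 -m handwheel '[[[0,0,-1,0,0,0,-1],[0,0,0,0,0,0,-1]]]'>/dev/null;python3 st.py;python3 -m handwheel '[[[0,0,1.5,0,0,0,0.5],[0,0,0,0,0,0,1],[0,0,0,0,0,0,1],[0,0,0,0,0,0,1],[0,0,30,0,0,0,1],[0,0,40,0,0,0,1],[0,0,50,0,0,0,1],[0,0,0,0,0,0,1]]]'>/dev/null;python3 -m handwheel '[[[-30,0,0,0,0,0,1],[-45,0,0,0,0,0,1],[-45,0,0,0,0,0,1],[-45,0,0,0,0,0,1],[-30,0,0,0,0,0,1],[0,0,0,0,0,0,1]]]'>/dev/null;python3 st.py
cat > s4.py <<'E'
from snap import *
stack(f"pics/h{k}.png",crop("top",165,110,140,130,3),crop("side",150,110,125,140,3))
E
python3 s4.py 4
```

```text
t 17.9 pos [660.6 150.8  99.2] closeyaw -7.93 ztool [ 0.001  0.    -1.   ] F [-6.2  1.2  7.2] T [-0.13  0.96 -0.09] grip 0.462 43.5
t 19.65 pos [464.  150.7 218.9] closeyaw -7.91 ztool [-0.001 -0.    -1.   ] F [ 0.5 -0.5  0.4] T [ 0.01 -0.01 -0.01] grip 0.999 0.0
```

View pics/h4.png

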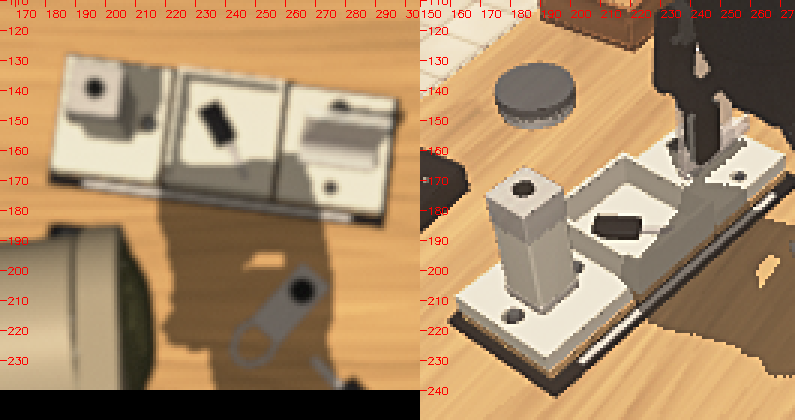

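The lamp sits flat on the left bay with its pegs in the holes (side view hole at about (182,213)). The phone stand sits flat on the right bay and all three items are in one row. The gripper is clear and the other things lie as they were, so I'm handing in.

```bash
python3 -c "
from rig import *
print(finish_job())"
```

```text
the job is handed in; nothing more can be done
None
```

The phone stand and the lamp are both seated fully home on their matching bays, in one row with the key tray; neither tipped over, the other things on the shelf were left alone, and I handed the job in at about 20 s of robot time.

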